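Load the heating block and set the thermostat dial

TASK

Take the aluminium tube block (it has a black grip on top), set it down gently on the dark deck of the white heater and slide it until a long side is in full, flush contact with the copper heating plate, with the ends of block and plate level to within about 5 mm. When it is seated and let go, turn the black thermostat dial so that its white pointer points at the red set-point tab (within about 5 degrees), leaving the tab where it is. Leave the pink rack, the jar and the tip box where they stand.

Things in the scene. Friction and masses are not known exactly. Their poses are not given: they have to be found in the camera images.
- heater: White bench-top block heater, fixed, 220 (x) x 340 (y) x 60 high mm, turned up to 0.25 rad either way. Origin: centre of its underside, on the bench; x points from its front to its back (away from the robot), y to its left, z up. Left half: flat dark deck with a copper plate at its back. Right half: the dial on a black disc with white ticks each 15 degrees.
- deck (a point): Centre of the dark deck's top, 65 mm above the bench, at (-5, 80) mm in the heater's frame; axes as the heater's. The deck is 180 (x) x 140 (y) mm. At its back a fixed copper plate, 30 thick x 100 long (y) x 40 high mm, stands on it; its front face looks to -x.
- plate_face (a point): Lower middle of the copper plate's front face, at deck level: (40, 80, 65) mm in the heater's frame; axes as the heater's. When the block is fully seated, its origin lies 32 mm in front of this point (x = -32 mm, y = 0, z = 0 in this frame) and its x axis is parallel to the heater's, either way round.
- tube_block: Loose aluminium block, 64 (x) x 100 (y) x 50 high mm, 0.52 to 0.78 kg; six blue caps, 14 mm wide, 10 high, stand on it at y = +-40 mm. Origin: centre of its underside; z up. Starts on the bench left or right of the heater, turned up to 0.6 rad. The long sides are alike. Slides on the deck with 3 to 10 N; pushed high up, it can tip.
- block_grip (a point): Middle of the block's black grip bar, 74 mm above its underside; axes as the block's. The bar is 14 thick (x) x 56 long (y) x 40 high mm and stands on the block's top, its own top 90 mm above the underside. Pinch along x.
- dial (a joint): Dial angle in rad, 0 to 4.71, growing clockwise seen from above. The pointer's direction is 2.356 - angle, anticlockwise from the heater's +x axis seen from above. Starts between 0.1 and 0.9, turns with light friction (0.06 N m), without clicks, and stays where left.
- dial_grip (a point): On the dial's upright axis at the height to grip, 94 mm above the bench. The dial is a grey disc 88 mm across (top 69 mm above the bench) with a black upright grip bar across it, 74 long x 16 thick mm, top 111 mm above the bench. x points along the bar to the pointer end, which bears a white line.
- dial_pointer (a point): Tip of the white pointer, on the rim of the grey disc, 44 mm from the dial's axis.
- tab (a joint): Angle of the red set-point tab in rad, same zero and direction as the dial: the dial points at the tab when both angles are equal. Starts between 1.6 and 2.8; it is stiff (0.4 N m) and should not be moved.
- tab_tip (a point): Point 44 mm from the dial's axis just inside the red tab, where the pointer's tip should come to lie. The tab itself is 18 x 8 x 6 mm, lies 46 to 64 mm from the axis and reaches 69 mm above the bench.
- pink_rack: Loose pink tube rack, 70 x 110 x 45 mm with clear tubes 14 mm higher, on the side of the heater where the block is not. Origin: centre of its underside. Bystander.
- jar: Loose pale round jar with blue cap, 68 mm across, 90 mm high, to the right behind. Origin: centre of its underside. Bystander.
- tip_box: Loose tip box, dark red with pale lid, 85 x 120 x 64 mm, to the left behind. Origin: centre of its underside. Bystander.
There are look-alikes about, which are no part of the job. What is shaped like the tube_block but yellow is not meant.

How it is judged:
By the outcome, as a careful person would: the job done as asked, in the order asked, and still so for the second after the job is handed in, with the robot touching nothing.
It also fails if it takes over 70 s, if anything falls off the work surface, if the arm or the gripper's body presses on something with over 40 N, if the wrist force passes 120 N, or if a joint passes its speed limit or range.

ROBOT

A 6-joint arm with a two-finger parallel gripper is mounted at the origin on the work surface. World frame = base frame: x ahead of the robot, y to its left, z up, the work surface at z = 0. Lengths are in m, angles in degrees, forces in N, time in s.
With the tool pointing down it reaches from about 0.325 to 1 m from the base axis. Payload 5.1 kg.
Tool frame: the origin (TCP) lies on the centre line of the jaws, within the pads' length; the fingertips stand 25 mm ahead of it and the grasp point (between the pads) lies 6 mm ahead of it; z points along the fingers, y is the line along which they close (so a half turn about z gives the same grasp; the last joint's range is limited). The gripper opens to 85 mm and grips with 20 to 120 N. Pads are 22 mm wide; open, the fingers measure 114 mm over their backs; the gripper's body (76 mm by 85 mm) begins 54 mm behind the grasp point. The pads swing forward as they close: fully open they stand 13 mm farther back than shut.
Start: joints at [-79.045, 7.093, 94.555, -0, 78.352, -4.733], TCP at [0.176, -0.626, 0.256] pointing down, gripper open.
Joint ranges: [-149.61, 149.61], [-58.7, 133.49], [1.44, 155.28], [-77.14, 257.14], [18.33, 153.61], [-166.67, 166.67]. Speed limits (degrees/s): [147.25, 147.25, 180, 180, 180, 180].

INTERFACE

Orientations are given as [roll, pitch, yaw] about the fixed x, y, z axes, in that order (R = Rz(yaw) Ry(pitch) Rx(roll)).
In Python, from rig import env, optics gives the robot as it stands.
- The arm moves only by the tool play_rows, never from a script. Its argument "steps" is a list of rows, each an object with "delta_pos": the shift along the world's x, y, z in mm, a list of three; "dr": the turn, a rotation vector about the world's x, y, z in degrees, a list of three; "fingers": the closure in counts, from 0 (fully open) to 255 (shut). A call has exactly 8 rows; each row is the pose to reach, as a shift and turn from the pose commanded when the call began; what a row does not reach only later rows make up. A row lasts 1/8 s, in which the tool goes at most 62.5 mm and 10.7 degrees, less where a joint would pass 70% of its speed; a pose out of reach is approached as far as the arm can. A call with a gripper value outside its range is refused whole. The fingers move at their own pace and stop on an object; "grip_force" is the grip in N (left out, the last holds). Time passes only in rows, so rows that repeat a pose let the fingers close, or fill a call up. It gives the time, the measured TCP pose, the force, the opening and the grip force at its end, in the units of the state.
- env.sense(): the state, without advancing time (a new reading comes with each control period).
- optics.snapshot(name): name is "side" or "top"; returns a dict with "img" (400x640x3 uint8, red, green, blue), "range_z" (400x640 float32, m along the optical axis (not along the pixel's ray), 0 where there is no reading), "fx", "fy", "cx", "cy" (pixels), "R" (3x3) and "t" (3): a world point X has camera coordinates R X + t. Camera axes: x right, y down, z forward; pixel columns grow to the right and rows downward; lengths in m; the calibration is good to about 2 mm. A picture is of the moment at which its call begins.
- env.hand_in(): hands the job in; it is judged then, once.
The state is a dict: "t": time; "joint_positions": joint angles; "qvel": joint speeds; "joint_torque": joint torques, N m; "ee_pos": TCP position; "tool_rot": TCP orientation; "contact_force": force on the tool from outside, world axes, zero at the start; "ft_torque": the same for the moment, N m; "gripper_width": opening from 0.0 (shut) to 1.0 (fully open); "grasp_force": force on a finger pad.
Only numpy, scipy, OpenCV 4.12 (cv2) and the standard library are available. Lean on these libraries where they do the work, as an engineer would, in place of code of your own. Each camera call takes 0.05 s, during which the arm holds its last target. There are 200 camera calls.

## Working session

There is one attempt and no reset: what is moved stays moved. The work goes in short steps, Python scripts to look and compute and a tool call to move; the robot and the scene stay as the last step left them, time stands still between calls to the robot, and variables do not carry over. Pictures are saved under pics/ and viewed, at most 10 in all, crops included, and the job is handed in when it is done.

Besides the shell and the picture viewer there is one more tool, called after "Call:" by a JSON object that holds its "name" and its "arguments". play_rows: Moves the arm, as the interface text tells. Its arguments: {"type":"object","properties":{"steps":{"type":"array"},"grip_force":{"type":"number"}},"required":["steps"]}

```bash
mkdir -p pics; python3 - <<'E'
from rig import env, optics
import cv2
s=env.sense();print(s)
for n in("top","side"):
    d=optics.snapshot(n);cv2.imwrite(f"pics/{n}0.png",d["img"][:,:,::-1]);print(n,d["fx"],d["cx"],d["cy"],d["R"],d["t"])
E
```

```text
{'t': 0.0, 'joint_positions': array([-7.90437216e+01,  7.13321196e+00,  9.46327343e+01, -1.52762026e-03,
        7.83513302e+01, -4.73208232e+00]), 'qvel': array([ 0.02796049, -0.02535439,  0.08535896, -0.01028049,  0.00120729,
        0.02333008]), 'joint_torque': array([ 3.63362133e-04, -4.23602307e+01, -3.65457952e+01, -1.00205591e-04,
        6.89872017e-03,  8.07195164e-06]), 'ee_pos': array([ 0.17563033, -0.62525336,  0.25507007]), 'tool_rot': array([-1.79883000e+02, -8.18446972e-03,  1.56886623e+01]), 'contact_force': array([-0.14076567,  0.17937849,  0.3209312 ]), 'ft_torque': array([-0.08681463,  0.01611406,  0.03348983]), 'grasp_force': 0.0, 'gripper_width': 0.9975848007466322}
top 497.2598783237136 322.33327039705307 196.44587331191843 [[-0.02127709 -0.99970017  0.01211833]
 [-0.99170689  0.01956721 -0.12702189]
 [ 0.12674669 -0.01472049 -0.99182588]] [-9.76523349e-04  5.30571991e-01  1.32382833e+00]
side 445.9734145541154 320.4110663625882 193.88753272836922 [[-0.89617176 -0.4436913  -0.0037689 ]
 [-0.34891131  0.70993087 -0.61176716]
 [ 0.27411143 -0.54693344 -0.79102891]] [0.43890906 0.22994314 1.07361827]
```

View pics/top0.png

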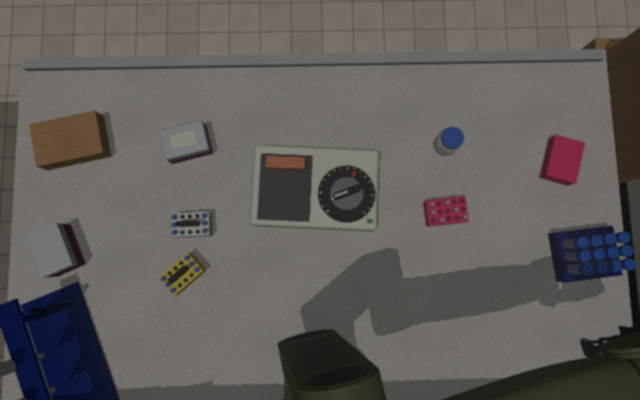

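View pics/side0.png

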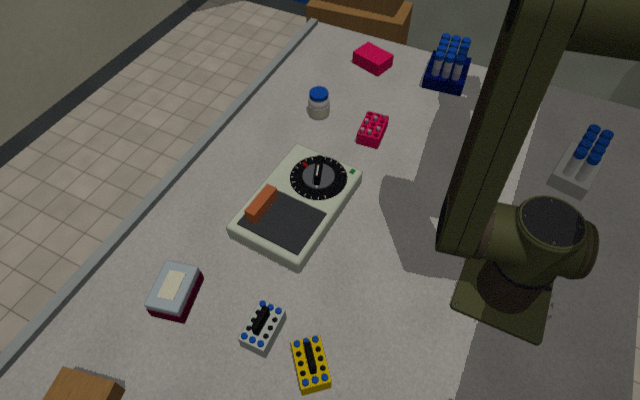

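The top view shows two block-shaped things: an aluminium one with a black grip at (190,223) and a yellow one at (182,272). The aluminium one fits the description and the yellow one is ruled out. The heater is centred near (316,188), with copper at (285,162) and the dial at (346,193). The red tab is near (353,174). Next is one enlarged crop to confirm, plus measurements.

```bash
cat > h.py <<'E'
from rig import env, optics
import cv2, numpy as np
def snap(n):
    d=optics.snapshot(n); d["hsv"]=cv2.cvtColor(d["img"],cv2.COLOR_RGB2HSV); return d
def ray(d,uv,z):
    uv=np.atleast_2d(np.asarray(uv,float)); R,t=d["R"],d["t"]
    c=np.c_[(uv[:,0]-d["cx"])/d["fx"],(uv[:,1]-d["cy"])/d["fy"],np.ones(len(uv))]@R
    o=-R.T@t; return o+c*((z-o[2])/c[:,2])[:,None]
def proj(d,X):
    c=np.atleast_2d(X)@d["R"].T+d["t"]; return np.c_[c[:,0]/c[:,2]*d["fx"]+d["cx"],c[:,1]/c[:,2]*d["fy"]+d["cy"]]
def comps(mask,roi,minA=15):
    """contours inside roi x0,y0,x1,y1"""
    m=np.zeros(mask.shape,np.uint8);x0,y0,x1,y1=roi;m[y0:y1,x0:x1]=mask[y0:y1,x0:x1]*255
    c,_=cv2.findContours(m,cv2.RETR_EXTERNAL,cv2.CHAIN_APPROX_NONE)
    return sorted([k for k in c if cv2.contourArea(k)>=minA],key=cv2.contourArea)[::-1]
def rect(d,c,z):
    """min-area rectangle of a contour cast to plane z: centre, long, short (mm), yaw of long side (deg), height read"""
    P=ray(d,c[:,0],z)[:,:2]*1000
    (x,y),(a,b),_=r=cv2.minAreaRect(P.astype(np.float32)); q=cv2.boxPoints(r)
    e=max(q[1]-q[0],q[2]-q[1],key=np.linalg.norm)
    return np.round([x,y,max(a,b),min(a,b),np.degrees(np.arctan2(e[1],e[0]))],1)
E
python3 - <<'E'
from h import *
for n,rb,rh,rd in(("top",(165,205,215,242),(240,140,390,235),(312,160,382,226)),("side",(235,295,290,355),(222,140,370,270),(285,150,352,204))):
    d=snap(n);H,S,V=cv2.split(d["hsv"]);print(n)
    hb=d["img"].astype(int)
    x0,y0,x1,y1=rb;cv2.imwrite(f"pics/{n}_b.png",cv2.resize(d["img"][y0:y1,x0:x1,::-1],None,fx=7,fy=7,interpolation=2))
    x0,y0,x1,y1=rd;cv2.imwrite(f"pics/{n}_d.png",cv2.resize(d["img"][y0:y1,x0:x1,::-1],None,fx=7,fy=7,interpolation=2))
    for c in comps(V<60,rb)[:3]: print("grip",cv2.boundingRect(c),rect(d,c,.09))
    cp=(H<14)&(S>110)&(V>70)
    for c in comps(cp,rh)[:2]: print("copper",cv2.boundingRect(c),rect(d,c,.105))
    for c in comps(V<75,rh,300)[:3]: print("dark",cv2.boundingRect(c),rect(d,c,.065))
    for c in comps(((H<6)|(H>174))&(S>150)&(V>80),rd,3)[:3]: print("red",cv2.boundingRect(c),rect(d,c,.069))
    for c in comps((H>100)&(H<125)&(S>120)&(V>70),rb,3): 
        print("cap",np.round(ray(d,c[:,0].mean(0),.058)*1000,0))
a=[cv2.imread(f"pics/{k}.png") for k in("top_b","top_d")]
a=[cv2.copyMakeBorder(i,0,480-i.shape[0],0,0,0) if i.shape[0]<480 else i for i in [cv2.resize(i,(390,int(i.shape[0]*390/i.shape[1]))) for i in a]]
cv2.imwrite("pics/crop1.png",np.hstack(a))
E
```

```text
top
grip (176, 220, 24, 6) [462.1 339.6  59.6  13.   88.8]
grip (210, 213, 2, 22) [4.584e+02 2.802e+02 5.460e+01 2.600e+00 4.000e-01]
copper (266, 156, 39, 14) [613.2  84.6 100.1  32.5  86.4]
copper (351, 171, 5, 7) [578.9 -92.4  17.6   9.  -19.8]
dark (258, 154, 54, 67) [554.4  88.6 176.5 136.2  -3.6]
dark (318, 166, 57, 56) [533.7 -74.9 149.8 148.2  88.8]
red (352, 172, 3, 5) [584.9 -94.7  10.9   5.4  -1.7]
cap [[443. 303.  58.]]
cap [[480. 384.  58.]]
cap [[440. 383.  58.]]
cap [[483. 304.  58.]]
cap [[463. 304.  58.]]
cap [[461. 383.  58.]]
side
grip (246, 305, 24, 30) [460.3 349.9  63.1  30.1 -88.4]
copper (245, 184, 33, 40) [605.8  95.1 115.   46.7  86.6]
dark (237, 190, 89, 65) [553.7  91.  179.6 139.4  -3.9]
dark (290, 155, 57, 45) [532.2 -71.5 152.7 152.7   3.4]
red (303, 162, 5, 5) [584.5 -93.7  16.2   8.1 -14.9]
cap [[481. 386.  58.]]
cap [[461. 385.  58.]]
cap [[440. 385.  58.]]
cap [[443. 305.  58.]]
cap [[483. 306.  58.]]
cap [[463. 305.  58.]]
```

View pics/crop1.png

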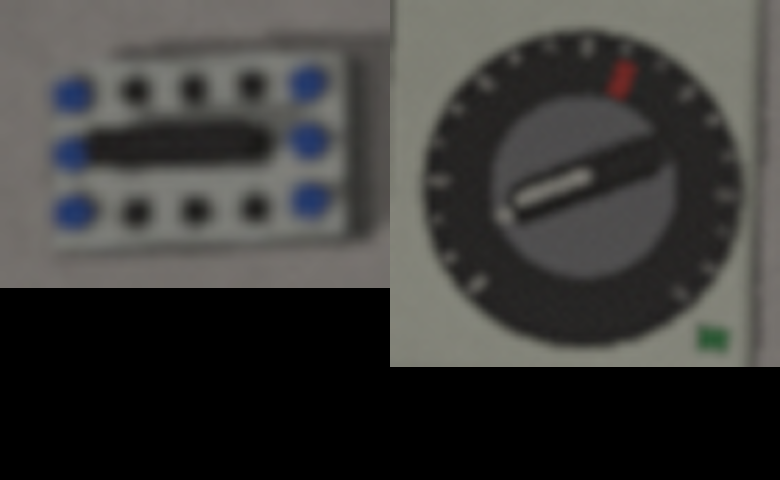

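The crop shows the aluminium block: black grip bar, six blue caps at its ends, pale body. It also shows the dial with its white pointer at lower left (505,213) and the red tab at upper right (622,80).

Measured: block (462,345) with yaw about 2°, heater yaw −3.6°, plate face about (599,86), dial axis about (533,−73). The cap spacing (80 mm), copper (100 mm) and deck (about 178×138 mm) match the sizes given. I'm moving above the block.

Call:
{"name": "play_rows", "arguments": {"steps": [{"delta_pos":[31,47,0],"dr":[0,0,5]},{"delta_pos":[62,94,0],"dr":[0,0,10]},{"delta_pos":[93,141,0],"dr":[0,0,15]},{"delta_pos":[124,188,0],"dr":[0,0,20]},{"delta_pos":[155,235,0],"dr":[0,0,25]},{"delta_pos":[186,282,0],"dr":[0,0,30]},{"delta_pos":[217,329,0],"dr":[0,0,35]},{"delta_pos":[244,376,0],"dr":[0,0,40]}]}}

```text
schema error: expected keys delta_pos, dr, fingers
```

Call:
{"name": "play_rows", "arguments": {"steps": [{"delta_pos":[4,60,0],"dr":[0,0,4]},{"delta_pos":[8,120,0],"dr":[0,0,9]},{"delta_pos":[12,180,0],"dr":[0,0,14]},{"delta_pos":[16,240,0],"dr":[0,0,18]},{"delta_pos":[20,300,0],"dr":[0,0,22]},{"delta_pos":[24,360,0],"dr":[0,0,27]},{"delta_pos":[28,420,0],"dr":[0,0,32]},{"delta_pos":[32,480,0],"dr":[0,0,36.5]}]}}

```text
schema error: expected keys delta_pos, dr, fingers
```

Call:
{"name": "play_rows", "arguments": {"steps": [{"delta_pos":[5,60,-20]},{"delta_pos":[10,115,-50]},{"delta_pos":[10,115,-70]},{"delta_pos":[10,115,-90]},{"delta_pos":[10,115,-90]},{"delta_pos":[10,115,-90]},{"delta_pos":[10,115,-90]},{"delta_pos":[10,115,-90]}]}}

```text
schema error: expected keys delta_pos, dr, fingers
```

Call:
{"name": "play_rows", "arguments": {"steps": [{"delta_pos":[31,47,0],"dr":[0,0,5],"fingers":0},{"delta_pos":[62,94,0],"dr":[0,0,10],"fingers":0},{"delta_pos":[93,141,0],"dr":[0,0,15],"fingers":0},{"delta_pos":[124,188,0],"dr":[0,0,20],"fingers":0},{"delta_pos":[155,235,0],"dr":[0,0,25],"fingers":0},{"delta_pos":[186,282,0],"dr":[0,0,30],"fingers":0},{"delta_pos":[217,329,0],"dr":[0,0,35],"fingers":0},{"delta_pos":[244,376,0],"dr":[0,0,40],"fingers":0}]}}

```text
t: 1.2
ee_pos: [0.4204, -0.2481, 0.2563]
tool_rot: [180.0, -0.0, 55.9]
contact_force: [0.4, -0.3, 0.3]
gripper_width: 1.003
grasp_force: 0.0
```

Call:
{"name": "play_rows", "arguments": {"steps": [{"delta_pos":[4,60,0],"dr":[0,0,4],"fingers":0},{"delta_pos":[8,120,0],"dr":[0,0,9],"fingers":0},{"delta_pos":[12,180,0],"dr":[0,0,14],"fingers":0},{"delta_pos":[16,240,0],"dr":[0,0,18],"fingers":0},{"delta_pos":[20,300,0],"dr":[0,0,22],"fingers":0},{"delta_pos":[24,360,0],"dr":[0,0,27],"fingers":0},{"delta_pos":[28,420,0],"dr":[0,0,32],"fingers":0},{"delta_pos":[32,480,0],"dr":[0,0,36.5],"fingers":0}]}}

```text
t: 2.2
ee_pos: [0.4514, 0.2323, 0.2564]
tool_rot: [180.0, 0.0, 92.4]
contact_force: [0.8, -0.2, 0.2]
gripper_width: 1.004
grasp_force: 0.0
```

Call:
{"name": "play_rows", "arguments": {"steps": [{"delta_pos":[5,60,-20],"dr":[0,0,0],"fingers":0},{"delta_pos":[10,115,-50],"dr":[0,0,0],"fingers":0},{"delta_pos":[10,115,-70],"dr":[0,0,0],"fingers":0},{"delta_pos":[10,115,-90],"dr":[0,0,0],"fingers":0},{"delta_pos":[10,115,-90],"dr":[0,0,0],"fingers":0},{"delta_pos":[10,115,-90],"dr":[0,0,0],"fingers":0},{"delta_pos":[10,115,-90],"dr":[0,0,0],"fingers":0},{"delta_pos":[10,115,-90],"dr":[0,0,0],"fingers":0}]}}

```text
t: 3.2
ee_pos: [0.4623, 0.3451, 0.1675]
tool_rot: [179.9, -0.1, 92.1]
contact_force: [0.4, 0.4, 0.1]
gripper_width: 0.999
grasp_force: 0.0
```

Call:
{"name": "play_rows", "arguments": {"steps": [{"delta_pos":[0,0,-30],"dr":[0,0,0],"fingers":0},{"delta_pos":[0,0,-60],"dr":[0,0,0],"fingers":0},{"delta_pos":[0,0,-75],"dr":[0,0,0],"fingers":0},{"delta_pos":[0,0,-84],"dr":[0,0,0],"fingers":0},{"delta_pos":[0,0,-84],"dr":[0,0,0],"fingers":100},{"delta_pos":[0,0,-84],"dr":[0,0,0],"fingers":180},{"delta_pos":[0,0,-84],"dr":[0,0,0],"fingers":255},{"delta_pos":[0,0,-84],"dr":[0,0,0],"fingers":255}], "grip_force": 50}}

```text
t: 4.2
ee_pos: [0.4619, 0.3454, 0.083]
tool_rot: [180.0, -0.0, 92.2]
contact_force: [-2.0, -1.7, -0.4]
gripper_width: 0.157
grasp_force: 52.8
```

Call:
{"name": "play_rows", "arguments": {"steps": [{"delta_pos":[0,0,0],"dr":[0,0,0],"fingers":255},{"delta_pos":[0,0,0],"dr":[0,0,0],"fingers":255},{"delta_pos":[0,0,0],"dr":[0,0,0],"fingers":255},{"delta_pos":[0,0,0],"dr":[0,0,0],"fingers":255},{"delta_pos":[0,0,20],"dr":[0,0,0],"fingers":255},{"delta_pos":[0,0,60],"dr":[0,0,0],"fingers":255},{"delta_pos":[0,0,100],"dr":[0,0,0],"fingers":255},{"delta_pos":[0,0,120],"dr":[0,0,0],"fingers":255}]}}

```text
t: 5.2
ee_pos: [0.4623, 0.3455, 0.2048]
tool_rot: [179.8, -0.1, 92.2]
contact_force: [-0.3, 0.0, -5.4]
gripper_width: 0.158
grasp_force: 52.0
```

Call:
{"name": "play_rows", "arguments": {"steps": [{"delta_pos":[10,-35,0],"dr":[0,0,0],"fingers":255},{"delta_pos":[26,-85,0],"dr":[0,0,-1],"fingers":255},{"delta_pos":[43,-135,0],"dr":[0,0,-2],"fingers":255},{"delta_pos":[58,-185,0],"dr":[0,0,-4],"fingers":255},{"delta_pos":[72,-225,0],"dr":[0,0,-5],"fingers":255},{"delta_pos":[78,-248,-10],"dr":[0,0,-5.7],"fingers":255},{"delta_pos":[80,-255,-30],"dr":[0,0,-5.7],"fingers":255},{"delta_pos":[80,-255,-40],"dr":[0,0,-5.7],"fingers":255}]}}

```text
t: 6.2
ee_pos: [0.54, 0.0902, 0.1592]
tool_rot: [-179.7, 0.0, 86.5]
contact_force: [-0.2, 0.0, -5.8]
gripper_width: 0.156
grasp_force: 51.7
```

```bash
python3 - <<'E'
from h import *
s=env.sense();print(s["ee_pos"],s["tool_rot"],s["contact_force"])
for n in("top","side"):
    d=snap(n);H,S,V=cv2.split(d["hsv"])
    c0=proj(d,[.542,.09,.14])[0].astype(int);x,y=c0
    zc=s["ee_pos"][2]-.082+.058
    x0,y0=x-70,y-60;cv2.imwrite(f"pics/{n}_p.png",cv2.resize(d["img"][y0:y0+120,x0:x0+140,::-1],None,fx=2.85,fy=2.85,interpolation=2))
    for c in comps((H>100)&(H<125)&(S>120)&(V>60),(x-50,y-50,x+50,y+50),6): print(n,c[:,0].mean(0).round(),np.round(ray(d,c[:,0].mean(0),zc)*1000))
cv2.imwrite("pics/place1.png",np.hstack([cv2.imread(f"pics/{n}_p.png") for n in("top","side")]))
E
```

```text
[0.5399922  0.09017877 0.15921498] [-1.79717288e+02  9.75476077e-03  8.64591346e+01] [-0.2354153   0.03703285 -5.75415521]
top [267. 195.] [[523. 130. 135.]]
side [268. 213.] [[561. 131. 135.]]
side [283. 220.] [[521. 134. 135.]]
side [276. 216.] [[540. 133. 135.]]
```

View pics/place1.png

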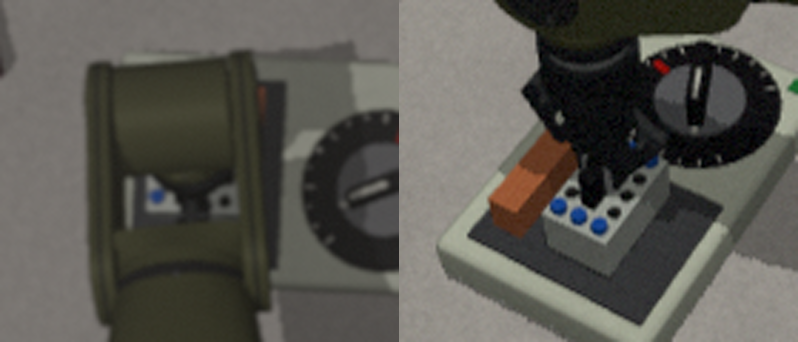

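The side view shows the block held level above the deck in front of the copper plate. Its left caps are at about (275,216) in the full image. I'm lowering it gently.

Call:
{"name": "play_rows", "arguments": {"steps": [{"delta_pos":[0,-1,-4],"dr":[0,0,0],"fingers":255},{"delta_pos":[0,-1,-8],"dr":[0,0,0],"fingers":255},{"delta_pos":[0,-1,-10],"dr":[0,0,0],"fingers":255},{"delta_pos":[0,-1,-11],"dr":[0,0,0],"fingers":255},{"delta_pos":[0,-1,-12],"dr":[0,0,0],"fingers":255},{"delta_pos":[0,-1,-13],"dr":[0,0,0],"fingers":255},{"delta_pos":[0,-1,-14],"dr":[0,0,0],"fingers":255},{"delta_pos":[0,-1,-14],"dr":[0,0,0],"fingers":255}]}}

```text
t: 7.3
ee_pos: [0.5417, 0.0892, 0.1483]
tool_rot: [-180.0, 0.0, 86.5]
contact_force: [0.4, -0.2, -4.9]
gripper_width: 0.155
grasp_force: 51.9
```

Call:
{"name": "play_rows", "arguments": {"steps": [{"delta_pos":[0,0,-0.5],"dr":[0,0,0],"fingers":255},{"delta_pos":[0,0,-1],"dr":[0,0,0],"fingers":255},{"delta_pos":[0,0,-1.5],"dr":[0,0,0],"fingers":255},{"delta_pos":[0,0,-1.5],"dr":[0,0,0],"fingers":255},{"delta_pos":[0,0,-1.5],"dr":[0,0,0],"fingers":255},{"delta_pos":[0,0,-1.5],"dr":[0,0,0],"fingers":255},{"delta_pos":[0,0,-1.5],"dr":[0,0,0],"fingers":255},{"delta_pos":[0,0,-1.5],"dr":[0,0,0],"fingers":255}]}}

```text
t: 8.3
ee_pos: [0.5419, 0.0894, 0.1481]
tool_rot: [180.0, -0.0, 86.5]
contact_force: [-5.7, 2.1, 4.8]
gripper_width: 0.156
grasp_force: 53.3
```

Call:
{"name": "play_rows", "arguments": {"steps": [{"delta_pos":[3,-0.2,0.5],"dr":[0,0,0],"fingers":255},{"delta_pos":[6,-0.4,0.5],"dr":[0,0,0],"fingers":255},{"delta_pos":[9,-0.6,0.5],"dr":[0,0,0],"fingers":255},{"delta_pos":[12,-0.8,0.5],"dr":[0,0,0],"fingers":255},{"delta_pos":[15,-1,0.5],"dr":[0,0,0],"fingers":255},{"delta_pos":[18,-1.1,0.5],"dr":[0,0,0],"fingers":255},{"delta_pos":[20,-1.2,0.5],"dr":[0,0,0],"fingers":255},{"delta_pos":[20,-1.2,0.5],"dr":[0,0,0],"fingers":255}]}}

```text
t: 9.3
ee_pos: [0.562, 0.0883, 0.1481]
tool_rot: [180.0, -0.0, 86.5]
contact_force: [-5.6, 1.4, 4.3]
gripper_width: 0.156
grasp_force: 53.2
```

Call:
{"name": "play_rows", "arguments": {"steps": [{"delta_pos":[1,0,0],"dr":[0,0,0],"fingers":255},{"delta_pos":[2,-0.1,0],"dr":[0,0,0],"fingers":255},{"delta_pos":[3,-0.2,0],"dr":[0,0,0],"fingers":255},{"delta_pos":[4,-0.2,0],"dr":[0,0,0],"fingers":255},{"delta_pos":[4,-0.2,0],"dr":[0,0,0],"fingers":255},{"delta_pos":[4,-0.2,0],"dr":[0,0,0],"fingers":255},{"delta_pos":[4,-0.2,0],"dr":[0,0,0],"fingers":255},{"delta_pos":[4,-0.2,0],"dr":[0,0,0],"fingers":255}]}}

```text
t: 10.3
ee_pos: [0.5658, 0.088, 0.1481]
tool_rot: [-180.0, -0.0, 86.5]
contact_force: [-5.6, 1.3, 4.7]
gripper_width: 0.156
grasp_force: 53.4
```

Call:
{"name": "play_rows", "arguments": {"steps": [{"delta_pos":[0.5,0,0],"dr":[0,0,0],"fingers":255},{"delta_pos":[1,0,0],"dr":[0,0,0],"fingers":255},{"delta_pos":[1.5,0,0],"dr":[0,0,0],"fingers":255},{"delta_pos":[1.5,0,0],"dr":[0,0,0],"fingers":255},{"delta_pos":[1.5,0,0],"dr":[0,0,0],"fingers":255},{"delta_pos":[1.5,0,0],"dr":[0,0,0],"fingers":255},{"delta_pos":[1.5,0,0],"dr":[0,0,0],"fingers":255},{"delta_pos":[1.5,0,0],"dr":[0,0,0],"fingers":255}]}}

```text
t: 11.3
ee_pos: [0.567, 0.0879, 0.1481]
tool_rot: [-179.9, 0.0, 86.5]
contact_force: [-5.8, 0.9, 6.1]
gripper_width: 0.152
grasp_force: 53.5
```

Call:
{"name": "play_rows", "arguments": {"steps": [{"delta_pos":[0.5,0,0],"dr":[0,0,0],"fingers":255},{"delta_pos":[1,0,0],"dr":[0,0,0],"fingers":255},{"delta_pos":[1.5,0,0],"dr":[0,0,0],"fingers":255},{"delta_pos":[1.5,0,0],"dr":[0,0,0],"fingers":255},{"delta_pos":[1.5,0,0],"dr":[0,0,0],"fingers":255},{"delta_pos":[1.5,0,0],"dr":[0,0,0],"fingers":255},{"delta_pos":[1.5,0,0],"dr":[0,0,0],"fingers":255},{"delta_pos":[1.5,0,0],"dr":[0,0,0],"fingers":255}]}}

```text
t: 12.3
ee_pos: [0.5675, 0.0879, 0.1482]
tool_rot: [-179.8, 0.0, 86.5]
contact_force: [-10.6, 1.0, 8.2]
gripper_width: 0.156
grasp_force: 53.9
```

```bash
python3 - <<'E'
from h import *
d=snap("side");H,S,V=cv2.split(d["hsv"]);x,y=proj(d,[.568,.088,.11])[0].astype(int)
for c in comps((H>100)&(H<125)&(S>120)&(V>60),(x-50,y-50,x+50,y+50),6): print(c[:,0].mean(0).round(),np.round(ray(d,c[:,0].mean(0),.123)*1000,1))
cv2.imwrite("pics/seat1.png",cv2.resize(d["img"][y-45:y+45,x-60:x+60,::-1],None,fx=6,fy=6,interpolation=2))
E
```

```text
[266. 214.] [[569.7 128.8 123. ]]
[273. 217.] [[549.7 129.4 123. ]]
[259. 210.] [[589.9 127.1 123. ]]
[292. 195.] [[541.6  51.8 123. ]]
```

View pics/seat1.png

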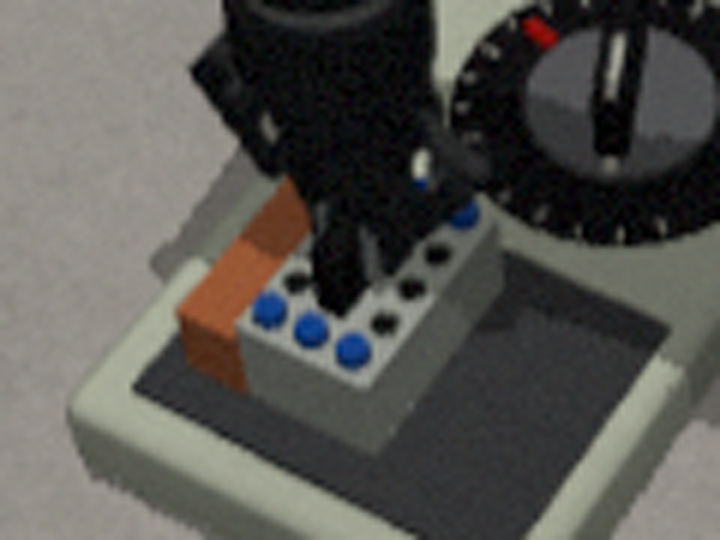

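The block is touching the plate: x has stalled and the force is rising. The left ends look level near crop (245,388). I'm pressing a little more, then letting go and rising.

Call:
{"name": "play_rows", "arguments": {"steps": [{"delta_pos":[1,0,0.5],"dr":[0,0,0],"fingers":255},{"delta_pos":[1.5,0,0.8],"dr":[0,0,0],"fingers":255},{"delta_pos":[1.5,0,0.8],"dr":[0,0,0],"fingers":255},{"delta_pos":[0,0,0.8],"dr":[0,0,0],"fingers":255},{"delta_pos":[0,0,0.8],"dr":[0,0,0],"fingers":200},{"delta_pos":[0,0,0.8],"dr":[0,0,0],"fingers":100},{"delta_pos":[0,0,0.8],"dr":[0,0,0],"fingers":0},{"delta_pos":[0,0,0.8],"dr":[0,0,0],"fingers":0}]}}

```text
t: 13.35
ee_pos: [0.5691, 0.0877, 0.1483]
tool_rot: [180.0, -0.0, 86.5]
contact_force: [-0.3, 0.5, -0.7]
gripper_width: 0.841
grasp_force: 0.0
```

Call:
{"name": "play_rows", "arguments": {"steps": [{"delta_pos":[0,0,0],"dr":[0,0,0],"fingers":0},{"delta_pos":[0,0,15],"dr":[0,0,0],"fingers":0},{"delta_pos":[0,0,50],"dr":[0,0,0],"fingers":0},{"delta_pos":[0,0,90],"dr":[0,0,0],"fingers":0},{"delta_pos":[-30,-40,100],"dr":[0,0,0],"fingers":0},{"delta_pos":[-70,-80,100],"dr":[0,0,0],"fingers":255},{"delta_pos":[-100,-120,100],"dr":[0,0,0],"fingers":255},{"delta_pos":[-120,-150,100],"dr":[0,0,0],"fingers":255}]}}

```text
t: 14.35
ee_pos: [0.4477, -0.0634, 0.2495]
tool_rot: [179.9, 0.0, 86.5]
contact_force: [0.5, -0.2, -0.2]
gripper_width: 0.376
grasp_force: 0.0
```

```bash
python3 - <<'E'
from h import *
im=[]
for n in("top","side"):
    d=snap(n);H,S,V=cv2.split(d["hsv"]);x,y=proj(d,[.575,.088,.11])[0].astype(int);roi=(x-45,y-45,x+45,y+45)
    P=np.array([ray(d,c[:,0].mean(0),.123)[0]*1000 for c in comps((H>100)&(H<125)&(S>120)&(V>60),roi,6)]);print(n,P.round(1)[:,:2].tolist(),P.mean(0).round(1))
    for c in comps((H<14)&(S>110)&(V>70),roi)[:1]:print("copper",rect(d,c,.105))
    im.append(cv2.resize(d["img"][y-35:y+35,x-35:x+35,::-1],(400,400),interpolation=2))
cv2.imwrite("pics/seat2.png",np.hstack(im))
E
```

```text
Traceback (most recent call last):
IndexError: too many indices for array: array is 1-dimensional, but 2 were indexed
```

```bash
python3 - <<'E'
from h import *
im=[]
for n in("top","side"):
    d=snap(n);H,S,V=cv2.split(d["hsv"]);x,y=proj(d,[.575,.088,.11])[0].astype(int);roi=(x-45,y-45,x+45,y+45)
    for c in comps((H>100)&(H<125)&(S>120)&(V>40),roi,5):print(n,np.round(ray(d,c[:,0].mean(0),.123)[0]*1000,1))
    for c in comps((H<14)&(S>110)&(V>50),roi)[:1]:print("copper",rect(d,c,.105))
    im.append(cv2.resize(d["img"][y-35:y+35,x-35:x+35,::-1],(400,400),interpolation=2))
cv2.imwrite("pics/seat2.png",np.hstack(im))
E
```

```text
copper [616.4  84.3  99.9  26.1  85.9]
side [549.3 129.4 123. ]
side [588.9 127.5 123. ]
side [568.6 129.  123. ]
side [544.2  50.5 123. ]
side [562.6  48.5 123. ]
copper [615.7  97.6 121.6  40.  -82.3]
```

View pics/seat2.png

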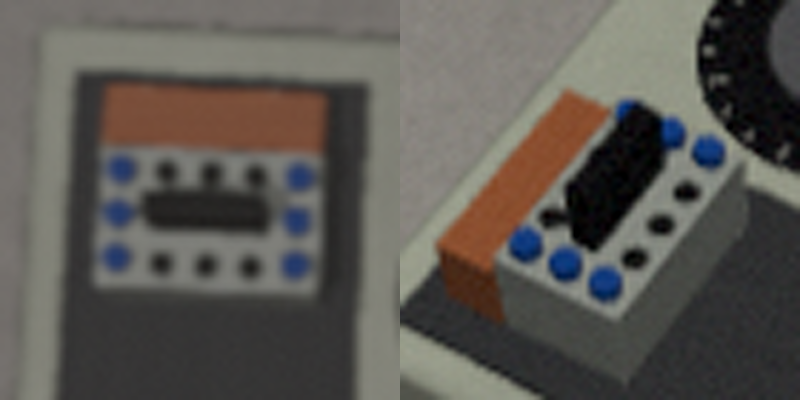

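The block is seated: the top view (left) shows it against the copper with both ends level. To make sure it is flush, I'll give a gentle low push on the middle of the front side with shut fingers.

Call:
{"name": "play_rows", "arguments": {"steps": [{"delta_pos":[10,50,0],"dr":[0,0,0],"fingers":255},{"delta_pos":[20,100,-10],"dr":[0,0,0],"fingers":255},{"delta_pos":[31,140,-50],"dr":[0,0,0],"fingers":255},{"delta_pos":[31,156,-90],"dr":[0,0,0],"fingers":255},{"delta_pos":[31,156,-120],"dr":[0,0,0],"fingers":255},{"delta_pos":[31,156,-135],"dr":[0,0,0],"fingers":255},{"delta_pos":[31,156,-135],"dr":[0,0,0],"fingers":255},{"delta_pos":[31,156,-135],"dr":[0,0,0],"fingers":255}]}}

```text
t: 15.5
ee_pos: [0.481, 0.0939, 0.1148]
tool_rot: [179.8, -0.0, 86.5]
contact_force: [-0.6, 0.4, 0.2]
gripper_width: -0.001
grasp_force: 0.0
```

Call:
{"name": "play_rows", "arguments": {"steps": [{"delta_pos":[7,-0.4,0],"dr":[0,0,0],"fingers":255},{"delta_pos":[14,-0.8,0],"dr":[0,0,0],"fingers":255},{"delta_pos":[21,-1.2,0],"dr":[0,0,0],"fingers":255},{"delta_pos":[28,-1.6,0],"dr":[0,0,0],"fingers":255},{"delta_pos":[32,-2,0],"dr":[0,0,0],"fingers":255},{"delta_pos":[36,-2,0],"dr":[0,0,0],"fingers":255},{"delta_pos":[38,-2,0],"dr":[0,0,0],"fingers":255},{"delta_pos":[38,-2,0],"dr":[0,0,0],"fingers":255}]}}

```text
t: 16.5
ee_pos: [0.5163, 0.0916, 0.1145]
tool_rot: [-179.7, 0.1, 86.5]
contact_force: [-16.4, -2.7, 14.4]
gripper_width: 0.002
grasp_force: 0.0
```

Call:
{"name": "play_rows", "arguments": {"steps": [{"delta_pos":[-5,0,0],"dr":[0,0,0],"fingers":255},{"delta_pos":[-15,0,0],"dr":[0,0,0],"fingers":255},{"delta_pos":[-35,0,0],"dr":[0,0,0],"fingers":255},{"delta_pos":[-50,-10,40],"dr":[0,0,0],"fingers":255},{"delta_pos":[-60,-60,90],"dr":[0,0,0],"fingers":100},{"delta_pos":[-65,-110,130],"dr":[0,0,0],"fingers":0},{"delta_pos":[-70,-155,135],"dr":[0,0,0],"fingers":0},{"delta_pos":[-70,-155,135],"dr":[0,0,0],"fingers":0}]}}

```text
t: 17.5
ee_pos: [0.4477, -0.0659, 0.2495]
tool_rot: [179.8, 0.1, 86.2]
contact_force: [0.6, 0.8, 0.7]
gripper_width: 0.844
grasp_force: 0.0
```

```bash
python3 - <<'E'
from h import *
im=[]
for n in("top","side"):
    d=snap(n);H,S,V=cv2.split(d["hsv"]);x,y=proj(d,[.56,.01,.08])[0].astype(int);roi=(x-75,y-55,x+75,y+55)
    for c in comps((H>100)&(H<125)&(S>110)&(V>40),roi,5):print(n,np.round(ray(d,c[:,0].mean(0),.123)[0]*1000,1))
    for c in comps((H<14)&(S>110)&(V>50),roi)[:1]:print("copper",rect(d,c,.105))
    u=proj(d,[.533,-.073,.069])[0];k=int(u[0]),int(u[1])
    r=(k[0]-34,k[1]-34,k[0]+34,k[1]+34)
    for c in comps(((H<6)|(H>174))&(S>150)&(V>60),r,3)[:1]:print("red",rect(d,c,.069),np.round(ray(d,c[:,0].mean(0),.069)[0]*1000,1))
    for c in comps(V<70,r,300)[:1]:print("disc",rect(d,c,.066))
    k2=proj(d,[.533,-.073,.1])[0].astype(int)
    for c in comps((V>85)&(S<60),(k2[0]-19,k2[1]-19,k2[0]+19,k2[1]+19),3):print("white",rect(d,c,.111),rect(d,c,.069))
    im.append(cv2.resize(d["img"][y-45:y+45,x-60:x+60,::-1],(400,300),interpolation=2))
cv2.imwrite("pics/seat3.png",np.vstack(im))
E
```

```text
top [568.  126.2 123. ]
top [588.2 125.5 123. ]
copper [615.5  84.4 100.1  27.6  86.3]
red [585.6 -95.4  13.8   7.6 -19.8] [585.5 -95.5  69. ]
disc [526.8 -80.  161.4 160.3  -1.2]
side [547.5 129.9 123. ]
side [587.7 127.2 123. ]
side [542.3  50.5 123. ]
side [567.5 128.5 123. ]
side [561.8  48.2 123. ]
copper [614.5  97.1 120.8  42.3 -82.4]
red [584.6 -93.3  16.2   9.  -14.9] [584.1 -93.5  69. ]
disc [530.4 -71.7 154.8 151.2  80.6]
white [ 552.6 -103.7  100.4   50.8   26.1] [ 570.4 -140.1  105.1   53.3   28.1]
white [527.9 -58.4  31.3   4.3 -70.5] [544.5 -90.7  32.8   4.5 -70.5]
```

View pics/seat3.png

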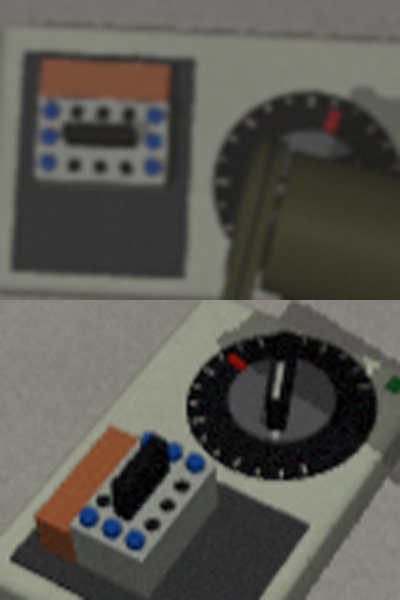

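The block is still seated. The dial shows its white pointer at about 109° in world axes, and the tab is at about −21.5°, 56 mm from the axis as it should be. I'm going down onto the dial bar.

Call:
{"name": "play_rows", "arguments": {"steps": [{"delta_pos":[30,-3,0],"dr":[0,0,8],"fingers":0},{"delta_pos":[70,-9,-10],"dr":[0,0,16],"fingers":0},{"delta_pos":[85,-9.5,-50],"dr":[0,0,22.5],"fingers":0},{"delta_pos":[85,-9.5,-90],"dr":[0,0,22.5],"fingers":0},{"delta_pos":[85,-9.5,-115],"dr":[0,0,22.5],"fingers":0},{"delta_pos":[85,-9.5,-135],"dr":[0,0,22.5],"fingers":0},{"delta_pos":[85,-9.5,-147],"dr":[0,0,22.5],"fingers":0},{"delta_pos":[85,-9.5,-147],"dr":[0,0,22.5],"fingers":0}]}}

```text
t: 18.6
ee_pos: [0.5323, -0.0721, 0.1004]
tool_rot: [-179.9, -0.0, 109.0]
contact_force: [-0.4, 0.1, -0.3]
gripper_width: 1.003
grasp_force: 0.0
```

Call:
{"name": "play_rows", "arguments": {"steps": [{"delta_pos":[0,0,0],"dr":[0,0,0],"fingers":60},{"delta_pos":[0,0,0],"dr":[0,0,0],"fingers":120},{"delta_pos":[0,0,0],"dr":[0,0,0],"fingers":160},{"delta_pos":[0,0,0],"dr":[0,0,0],"fingers":190},{"delta_pos":[0,0,0],"dr":[0,0,0],"fingers":220},{"delta_pos":[0,0,0],"dr":[0,0,0],"fingers":255},{"delta_pos":[0,0,0],"dr":[0,0,0],"fingers":255},{"delta_pos":[0,0,0],"dr":[0,0,0],"fingers":255}], "grip_force": 30}}

```text
t: 19.6
ee_pos: [0.5328, -0.0728, 0.1014]
tool_rot: [-180.0, 0.0, 109.0]
contact_force: [-2.2, -0.5, 4.7]
gripper_width: 0.183
grasp_force: 34.1
```

Call:
{"name": "play_rows", "arguments": {"steps": [{"delta_pos":[0,0,0],"dr":[0,0,-6],"fingers":255},{"delta_pos":[0,0,0],"dr":[0,0,-14],"fingers":255},{"delta_pos":[0,0,0],"dr":[0,0,-22],"fingers":255},{"delta_pos":[0,0,0],"dr":[0,0,-30],"fingers":255},{"delta_pos":[0,0,0],"dr":[0,0,-38],"fingers":255},{"delta_pos":[0,0,0],"dr":[0,0,-46],"fingers":255},{"delta_pos":[0,0,0],"dr":[0,0,-54],"fingers":255},{"delta_pos":[0,0,0],"dr":[0,0,-60],"fingers":255}]}}

```text
t: 20.6
ee_pos: [0.5344, -0.0731, 0.1015]
tool_rot: [179.7, -0.1, 48.8]
contact_force: [5.4, -1.5, -2.3]
gripper_width: 0.184
grasp_force: 33.3
```

Call:
{"name": "play_rows", "arguments": {"steps": [{"delta_pos":[0,0,0],"dr":[0,0,-8],"fingers":255},{"delta_pos":[0,0,0],"dr":[0,0,-17],"fingers":255},{"delta_pos":[0,0,0],"dr":[0,0,-26],"fingers":255},{"delta_pos":[0,0,0],"dr":[0,0,-35],"fingers":255},{"delta_pos":[0,0,0],"dr":[0,0,-44],"fingers":255},{"delta_pos":[0,0,0],"dr":[0,0,-53],"fingers":255},{"delta_pos":[0,0,0],"dr":[0,0,-62],"fingers":255},{"delta_pos":[0,0,0],"dr":[0,0,-67],"fingers":255}]}}

```text
t: 21.6
ee_pos: [0.5349, -0.0749, 0.1015]
tool_rot: [179.8, -0.4, -18.2]
contact_force: [7.7, -9.8, -4.0]
gripper_width: 0.181
grasp_force: 33.0
```

Call:
{"name": "play_rows", "arguments": {"steps": [{"delta_pos":[0,0,0],"dr":[0,0,-2],"fingers":255},{"delta_pos":[0,0,0],"dr":[0,0,-3.5],"fingers":255},{"delta_pos":[0,0,0],"dr":[0,0,-3.5],"fingers":255},{"delta_pos":[0,0,0],"dr":[0,0,-3.5],"fingers":255},{"delta_pos":[0,0,0],"dr":[0,0,-3.5],"fingers":200},{"delta_pos":[0,0,0],"dr":[0,0,-3.5],"fingers":100},{"delta_pos":[0,0,0],"dr":[0,0,-3.5],"fingers":0},{"delta_pos":[0,0,0],"dr":[0,0,-3.5],"fingers":0}]}}

```text
t: 22.6
ee_pos: [0.5326, -0.0724, 0.1009]
tool_rot: [-180.0, 0.0, -21.5]
contact_force: [0.0, 0.6, -0.4]
gripper_width: 0.839
grasp_force: 0.0
```

Call:
{"name": "play_rows", "arguments": {"steps": [{"delta_pos":[0,0,0],"dr":[0,0,0],"fingers":0},{"delta_pos":[0,0,20],"dr":[0,0,0],"fingers":0},{"delta_pos":[0,0,60],"dr":[0,0,0],"fingers":0},{"delta_pos":[0,0,110],"dr":[0,0,0],"fingers":0},{"delta_pos":[-40,-40,140],"dr":[0,0,0],"fingers":0},{"delta_pos":[-80,-90,140],"dr":[0,0,0],"fingers":0},{"delta_pos":[-110,-150,140],"dr":[0,0,0],"fingers":0},{"delta_pos":[-130,-200,140],"dr":[0,0,0],"fingers":0}]}}

```text
t: 23.6
ee_pos: [0.4016, -0.274, 0.2416]
tool_rot: [180.0, -0.1, -21.5]
contact_force: [0.8, 0.4, -0.6]
gripper_width: 1.0
grasp_force: 0.0
```

```bash
python3 - <<'E'
from h import *
im=[]
for n in("top","side"):
    d=snap(n);H,S,V=cv2.split(d["hsv"])
    x,y=proj(d,[.533,-.073,.069])[0].astype(int);r=(x-34,y-34,x+34,y+34)
    for c in comps(((H<6)|(H>174))&(S>150)&(V>60),r,3)[:1]:print("red",rect(d,c,.069),np.round(ray(d,c[:,0].mean(0),.069)[0]*1000,1))
    for c in comps(V<70,r,300)[:1]:print("disc",rect(d,c,.065))
    for c in comps((V>110)&(S<60),(x-22,y-22,x+22,y+22),2):print("white",c[:,0].mean(0).round(),rect(d,c,.111))
    im.append(cv2.resize(d["img"][y-36:y+36,x-36:x+36,::-1],(400,400),interpolation=2))
cv2.imwrite("pics/dial2.png",np.hstack(im))
E
```

```text
red [584.9 -94.7  10.9   5.4  -1.7] [585.5 -95.   69. ]
disc [533.7 -74.9 149.8 148.2  88.8]
white [324. 172.] [584.3 -16.4  14.8   7.4 -45.8]
white [350. 184.] [550.2 -81.9  24.8   2.5 -19.8]
white [324. 213.] [477.7 -14.1   5.1   5.1  -1.2]
red [585.4 -93.6  18.6   6.6 -26. ] [585.7 -93.5  69. ]
disc [531.5 -70.2 152.3 147.7  26.1]
white [316. 156.] [546.8 -92.3 115.5  39.4  26.1]
white [297. 194.] [536.6  37.6  22.2   9.1 -18.2]
white [336. 196.] [445.8  -2.8  11.9   5.3  58.1]
```

View pics/dial2.png

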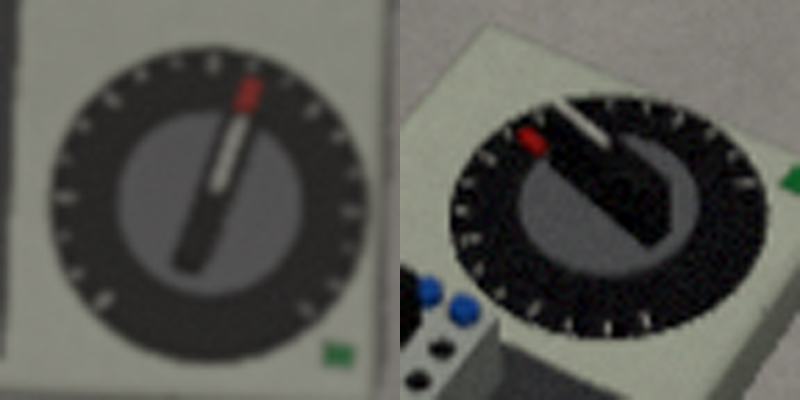

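The pointer line runs from crop (220,188) to (242,118) straight at the red tab at (249,95). The bar is at −21.5° and the tab at about −22°, well within 5°. The block is seated and the arm is clear, so I'm handing in.

```bash
python3 -c "
from rig import env
print(env.hand_in())"
```

```text
the job is handed in; nothing more can be done
None
```

I seated the aluminium block against the copper plate with its ends level, turned the dial pointer onto the red tab (within about 1° by my measurements), and handed the job in at about 24 s; the hand-in returned no verdict.

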